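# Fish the dropped brass ring out from under the repair-bench shelf

### The arm

A 7-joint arm with a two-finger parallel gripper is mounted at the origin on the work surface. World frame = base frame: x ahead of the robot, y to its left, z up, the work surface at z = 0. Lengths are in m, angles in rad, forces in N, time in s.
With the tool pointing down it reaches from about 0.425 to 0.95 m from the base axis. Payload 4.7 kg.
Tool frame: the origin (TCP) lies on the centre line of the jaws, within the pads' length; the fingertips stand env.nose_length ahead of it and the grasp point (between the pads) is the TCP (env.nose_length is the distance from the TCP to the fingertips, in m); z points along the fingers, y is the line along which they close (so a half turn about z gives the same grasp; the last joint's range is limited). The gripper opens to 87 mm and grips with 3 to 60 N. Pads are 19 mm wide; open, the fingers measure 117 mm over their backs; the gripper's body (75 mm by 190 mm) begins 51 mm behind the grasp point.
Start: joints at [1.188, 0.469, -0.049, 1.532, 0.024, 1.141, -0.082], TCP at [0.234, -0.633, 0.242] pointing down, gripper open.
Joint ranges: [-2.59, 2.59], [-0.33, 1.99], [-1.39, 1.29], [0.1, 2.45], [-1.04, 4.18], [0.21, 1.99], [-2.66, 2.66]. Speed limits (rad/s): [2.57, 2.57, 3.14, 3.14, 3.14, 3.14, 3.14].

### API

Orientations are given as a unit quaternion [x, y, z, w].
In Python, from plant import env gives the robot as it stands.
- The arm moves only by the tool jog_arm, never from a script. Its argument "rows" is a list of rows, each an object with "twist": the turn, a rotation vector about the tool's x, y, z in degrees, a list of three; "xyz": the shift along the tool's x, y, z in mm, a list of three; "grip": the opening, from 0 (shut) to 1 (fully open). In form: [{"twist": [rx, ry, rz], "xyz": [x, y, z], "grip": grip}, ...]. A call has 1 to 12 rows; each row is the pose to reach, as a shift and turn from the pose commanded when the call began, along the tool's axes at that moment; what a row does not reach only later rows make up. A row lasts 1/12 s, in which the tool goes at most 41.7 mm and 7.16 degrees, less where a joint would pass 70% of its speed; a pose out of reach is approached as far as the arm can. A call with a gripper value outside its range is refused whole. The fingers move at their own pace and stop on an object; the grip force is fixed at half the most. Time passes only in rows, so rows that repeat a pose let the fingers close. It gives the time, the measured TCP pose, the force, the opening and the grip force at its end, in the units of the state.
- env.read_state(): the state, without advancing time (a new reading comes with each control period).
- env.get_image(name): name is "side" or "top" or "wrist"; returns the picture (480x640x3 uint8, red, green, blue); there is no depth.
- env.get_calibration(name): a dict with "K" (3x3 intrinsics, pixels), "rvec" (rotation vector, rad) and "tvec" (3), from world to camera coordinates, as OpenCV has them. Camera axes: x right, y down, z forward; pixel columns grow to the right and rows downward; lengths in m; the calibration is good to about 2 mm. A picture is of the moment at which its call begins: read the wrist's pose just before it. get_calibration takes no time and is no camera call; for the wrist camera it gives the pose at the moment of the call.
- env.finish_job(): hands the job in; it is judged then, once.
The state is a dict: "time": time; "joint_pos": joint angles; "dq": joint speeds; "joint_efforts": joint torques, N m; "eef_pos": TCP position; "tcp_rot": TCP orientation; "wrist_force": force on the tool from outside, world axes, zero at the start; "ft_torque": the same for the moment, N m; "grip_width": finger opening in m; "grasp_force": force on a finger pad.
Only numpy, scipy, OpenCV 4.12 (cv2) and the standard library are available. Lean on these libraries where they do the work, as an engineer would, in place of code of your own. Each camera call takes 0.05 s, during which the arm holds its last target. There are 200 camera calls.

### The job

A brass ring has rolled under the low clear shelf on the phone-repair bench. Pick up the hooked flat probe by its orange grip, reach under the shelf with it and drag the brass ring fully out onto the open mat in front of the shelf, touching the ring with the probe only, and leave the black ring where it lies. Then, with its hook also out from under the shelf, leave the probe lying flat on the mat and let go.

Things in the scene. Friction and masses are not known exactly. Their poses are not given: they have to be found in the camera images.
- probe: Loose steel probe, 90 g. Origin: underside, blade centreline, near face of hook bar. x from grip to hook, z up. Blade 5 mm thick, 16 wide, x -210 to 10 mm. Hook bar x 0 to 10, y -8 to 40 (left side only), 12 tall. Upright orange grip centred at x -180: 60 long (x), 16 wide (y), top 50 mm up. Centre of mass x -160. Starts flat in front of the shelf, roughly along its front edge, hook to the left.
- shelf: Fixed low shelf: clear board, metal strip on its front edge, 420 mm wide (y), 200 deep (x). Origin: middle of front edge, at bench height; x inward under the shelf, away from the robot, y left, z up. Gap below 60 mm high, board top 68. Posts 16 mm thick at x 18 and 182, y -195 and 195; else open all round. Multimeter, reel and bottle fixed on its rear half, up to 150 mm above the bench.
- brass_ring: The wanted part: loose brass ring, 24 mm outside, 8 inside, 8 high, 24 g, lying flat under the shelf, its centre 30 to 55 mm behind the front edge. Origin: centre of its underside. The two rings' centres are at least 130 mm apart and at least 100 mm from the shelf's ends.
- black_ring: Black plastic ring of the same size, also flat under the shelf, left or right of the brass one; to be left alone. Origin: centre of its underside.
Not all that is in view belongs to the job. What is meant by the probe is not blue, and is the smaller of those in its own colour.

How it is judged:
By the outcome, as a careful person would: the job done as asked, in the order asked, and still so for the second after the job is handed in, with the robot touching nothing.
It also fails if it takes over 42 s, if anything falls off the work surface, if the arm or the gripper's body presses on something with over 40 N, if the wrist force passes 120 N, or if a joint passes its speed limit or range.

## Working session

There is one attempt and no reset: what is moved stays moved. The work goes in short steps, Python scripts to look and compute and a tool call to move; the robot and the scene stay as the last step left them, time stands still between calls to the robot, and variables do not carry over. Pictures are saved under pics/ and viewed, at most 10 in all, crops included, and the job is handed in when it is done.

Besides the shell and the picture viewer there is one more tool, called after "Call:" as name([rows], argument=value, ...), one row to a line, values as JSON. jog_arm: Moves the arm, as the interface text tells. Its arguments: {"type":"object","properties":{"rows":{"type":"array","items":{"type":"object","properties":{"twist":{"type":"array","items":{"type":"number"}},"xyz":{"type":"array","items":{"type":"number"}},"grip":{"type":"number"}}}}},"required":["rows"]}

```bash
mkdir -p pics; ls
cat > h.py <<'E'
import numpy as np, cv2
from plant import env
def snap(n,f):
    c=env.get_calibration(n); im=env.get_image(n); cv2.imwrite('pics/'+f,im[:,:,::-1]); return im,c
def ray(c,uv,z):
    R=cv2.Rodrigues(np.array(c['rvec'],float))[0]; t=np.array(c['tvec'],float).ravel()
    d=R.T@np.linalg.inv(np.array(c['K']))@np.array([uv[0],uv[1],1.]); o=-R.T@t
    return o+d*(z-o[2])/d[2]
E
python3 - <<'E'
from h import *
snap('top','top0.png');snap('side','side0.png')
s=env.read_state();print(s['time'],s['eef_pos'],s['tcp_rot'],env.nose_length)
E
```

```text
pics
0.1 [ 0.23366878 -0.63271162  0.24058695] [ 9.84395318e-01  1.75968886e-01 -2.06524616e-04 -8.75569997e-04] 0.019
```

View pics/top0.png

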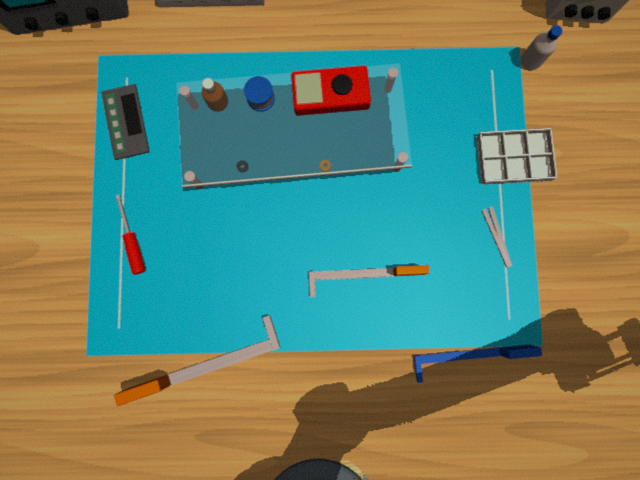

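View pics/side0.png

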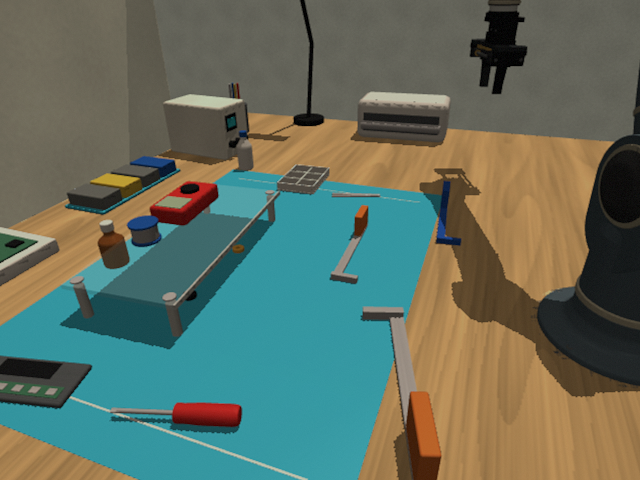

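The top view shows the wanted small orange-grip probe (grip at about (411,270), hook at (312,285)), the brass ring at (325,165), the black ring at (242,166), and the shelf's front strip from (183,186) to (410,167). The side view shows the same layout, with the larger orange probe and the blue one as decoys.

Run:
```python
from h import *
im=cv2.imread('pics/top0.png');c=env.get_calibration('top')
hsv=cv2.cvtColor(im,cv2.COLOR_BGR2HSV)
def blobs(m,x0,y0,x1,y1,name,zs,mn=8):
    k=np.zeros_like(m);k[y0:y1,x0:x1]=m[y0:y1,x0:x1]
    for q in cv2.findContours(k,0,2)[0]:
        r=cv2.minAreaRect(q)
        if cv2.contourArea(q)>=mn:
            print(name,r,cv2.boundingRect(q),[ray(c,r[0],z).round(4) for z in zs])
            if cv2.contourArea(q)>100: print([ray(c,p,zs[0]).round(3)[:2] for p in cv2.boxPoints(r)])
o=cv2.inRange(hsv,(5,120,90),(22,255,255))
blobs(o,380,250,440,290,'grip',[.05])
blobs(o,300,150,350,178,'brass',[.004])
blobs(cv2.inRange(hsv,(0,0,0),(180,255,75)),225,150,260,180,'black',[.004])
blobs(cv2.inRange(hsv,(0,0,100),(180,70,255)),300,255,395,300,'blade',[.005,.012],50)
for p in [(183,186.5),(411,167)]: print('strip',ray(c,p,.068).round(4))
for p in [(312,296),(311,272),(390,272)]: print('pt',ray(c,p,.008).round(4))
R=cv2.Rodrigues(np.array(c['rvec']))[0];print('cam',-R.T@np.array(c['tvec']).ravel())
a=cv2.resize(im[140:310,170:440],(800,504),interpolation=2);cv2.imwrite('pics/crop.png',a)
```

```text
grip ((411.990966796875, 269.80999755859375), (9.227640151977539, 32.344303131103516), 87.27368927001953) (396, 265, 33, 11) [array([ 0.4466, -0.1815,  0.05  ])]
[array([ 0.454, -0.152]), array([ 0.456, -0.211]), array([ 0.439, -0.211]), array([ 0.437, -0.152])]
brass ((325.0, 165.5), (9.0, 10.0), 90.0) (320, 161, 11, 10) [array([ 0.658 , -0.0284,  0.004 ])]
black ((242.0, 166.0), (10.0, 10.0), 90.0) (237, 161, 11, 11) [array([0.6604, 0.1347, 0.004 ])]
blade ((350.95318603515625, 281.8769226074219), (25.144847869873047, 84.59326171875), 87.61405944824219) (309, 268, 85, 29) [array([ 0.4288, -0.0728,  0.005 ]), array([ 0.4285, -0.0724,  0.012 ])]
[array([0.451, 0.008]), array([ 0.454, -0.153]), array([ 0.407, -0.153]), array([0.403, 0.007])]
strip [0.6054 0.2304 0.068 ]
strip [ 0.633  -0.1847  0.068 ]
pt [0.4037 0.0017 0.008 ]
pt [0.4491 0.0028 0.008 ]
pt [ 0.4458 -0.1475  0.008 ]
cam [ 0.39673834 -0.0211418   0.89170356]
```

View pics/crop.png

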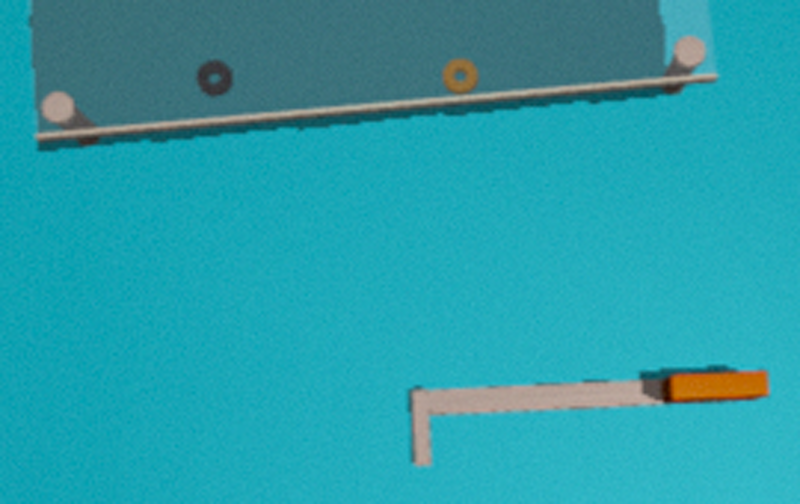

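Crop confirms it: the probe lies along +y with the hook bar toward the robot. The brass ring is about 35 mm behind the front strip, and the shelf is yawed about 3.8°.

```bash
cat >> h.py <<'E'
from scipy.spatial.transform import Rotation as Ro
def go(x,y,z,yaw):
    "shift (tool mm) and turn (deg) to a downward pose whose tool x has the given heading"
    s=env.read_state(); R=Ro.from_quat(s['tcp_rot']); T=Ro.from_euler('Z',yaw,degrees=True)*Ro.from_euler('x',180,degrees=True)
    print(round(s['time'],2),'at',np.round(s['eef_pos'],4),'yaw',np.round(np.degrees(np.arctan2(*R.as_matrix()[[1,0],0])),2),
     'xyz',(R.inv().apply(np.array([x,y,z])-s['eef_pos'])*1000).round(1),'twist',np.degrees((R.inv()*T).as_rotvec()).round(2),'w',round(s['grip_width'],4),'F',np.round(s['wrist_force'],1))
E
python3 - <<'E'
from h import *
go(.4466,-.1815,.15,91.3)
E
```

```text
0.1 at [ 0.2337 -0.6327  0.2406] yaw 20.27 xyz [ 356.1 -349.3   91.2] twist [-9.000e-02 -6.000e-02 -7.103e+01] w 0.0871 F [-1.1  1.2 -0.2]
```

Call:
jog_arm([
  {"twist":[0,0,-7],"xyz":[30,-29,0],"grip":1},
  {"twist":[0,0,-14],"xyz":[60,-58,0],"grip":1},
  {"twist":[0,0,-21],"xyz":[89,-87,0],"grip":1},
  {"twist":[0,0,-28],"xyz":[119,-116,10],"grip":1},
  {"twist":[0,0,-35],"xyz":[148,-145,20],"grip":1},
  {"twist":[0,0,-42],"xyz":[178,-174,30],"grip":1},
  {"twist":[0,0,-49],"xyz":[208,-204,40],"grip":1},
  {"twist":[0,0,-56],"xyz":[237,-233,50],"grip":1},
  {"twist":[0,0,-63],"xyz":[267,-262,60],"grip":1},
  {"twist":[0,0,-70],"xyz":[296,-291,70],"grip":1},
  {"twist":[0,0,-71],"xyz":[326,-320,80],"grip":1},
  {"twist":[0,0,-71],"xyz":[356,-349,91],"grip":1},
])

```text
time: 1.1
eef_pos: [0.4429, -0.1895, 0.1527]
tcp_rot: [0.699, 0.715, -0.0, 0.0]
wrist_force: [0.5, -0.4, -0.4]
grip_width: 0.087
grasp_force: 0.0
```

Run:
```python
from h import *
go(.4466,-.1815,.032,91.3)
im,c=snap('wrist','w1.png')
hsv=cv2.cvtColor(im,cv2.COLOR_RGB2HSV)
for q in cv2.findContours(cv2.inRange(hsv,(5,120,90),(22,255,255)),0,2)[0]:
    if cv2.contourArea(q)>300:
        r=cv2.minAreaRect(q);print(r,ray(c,r[0],.05),[ray(c,p,.05)[:2].round(4) for p in cv2.boxPoints(r)])
```

```text
1.1 at [ 0.4429 -0.1895  0.1527] yaw 91.28 xyz [  8.    3.8 120.7] twist [ 0.01  0.01 -0.02] w 0.087 F [ 0.5 -0.4 -0.4]
((320.4999694824219, 234.49996948242188), (86.99998474121094, 22.999996185302734), 90.0) [ 0.44489951 -0.18031658  0.05      ] [array([ 0.4371, -0.1522]), array([ 0.4514, -0.1519]), array([ 0.4533, -0.2105]), array([ 0.438 , -0.2108])]
((72.5, 172.5), (345.0, 145.0), 90.0) [ 0.2918022  -0.14380033  0.05      ] [array([ 0.268 , -0.0512]), array([ 0.3466, -0.0495]), array([ 0.3229, -0.2646]), array([ 0.2204, -0.2668])]
```

View pics/w1.png

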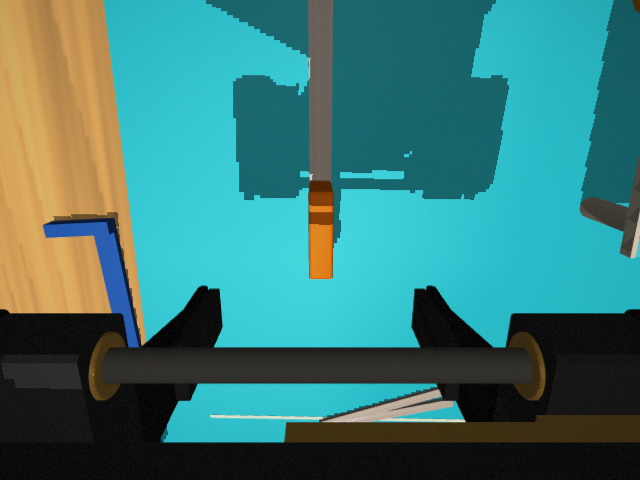

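The wrist view shows the orange grip centred between the fingers at about (320,235) and aligned with them. I descend and grip.

Call:
jog_arm([
  {"twist":[0,0,0],"xyz":[0,-1,35],"grip":1},
  {"twist":[0,0,0],"xyz":[0,-1,70],"grip":1},
  {"twist":[0,0,0],"xyz":[0,-1,100],"grip":1},
  {"twist":[0,0,0],"xyz":[0,-1,115],"grip":1},
  {"twist":[0,0,0],"xyz":[0,-1,118],"grip":1},
  {"twist":[0,0,0],"xyz":[0,-1,118],"grip":0.5},
  {"twist":[0,0,0],"xyz":[0,-1,118],"grip":0},
  {"twist":[0,0,0],"xyz":[0,-1,118],"grip":0},
  {"twist":[0,0,0],"xyz":[0,-1,118],"grip":0},
  {"twist":[0,0,0],"xyz":[0,-1,118],"grip":0},
  {"twist":[0,0,0],"xyz":[0,-1,118],"grip":0},
  {"twist":[0,0,0],"xyz":[0,-1,118],"grip":0},
])

```text
time: 2.15
eef_pos: [0.442, -0.1915, 0.0355]
tcp_rot: [0.699, 0.715, 0.0, 0.001]
wrist_force: [0.4, 0.1, -0.4]
grip_width: 0.0481
grasp_force: 0.0
```

Call:
jog_arm([
  {"twist":[0,0,0],"xyz":[10,3,3],"grip":0.4},
  {"twist":[0,0,0],"xyz":[10,3,3],"grip":0},
  {"twist":[0,0,0],"xyz":[10,3,3],"grip":0},
  {"twist":[0,0,0],"xyz":[10,3,3],"grip":0},
  {"twist":[0,0,0],"xyz":[10,3,3],"grip":0},
  {"twist":[0,0,0],"xyz":[10,3,3],"grip":0},
  {"twist":[0,0,0],"xyz":[10,3,3],"grip":0},
  {"twist":[0,0,0],"xyz":[10,3,3],"grip":0},
])

```text
time: 2.82
eef_pos: [0.4446, -0.1816, 0.0322]
tcp_rot: [0.699, 0.715, -0.0, 0.0]
wrist_force: [-0.1, -0.6, 0.6]
grip_width: 0.0157
grasp_force: 30.0
```

Run:
```python
from h import *
go(.4449,-.1805,.032,91.3)
```

```text
2.82 at [ 0.4446 -0.1816  0.0322] yaw 91.24 xyz [1.1 0.4 0.2] twist [ 0.01  0.03 -0.06] w 0.0157 F [-0.1 -0.6  0.6]
```

Grasped. Now I lift and swing the probe to a heading of 25°.

Call:
jog_arm([
  {"twist":[0,0,0],"xyz":[0,0,-12],"grip":0},
  {"twist":[0,0,6],"xyz":[-11,-5,-12],"grip":0},
  {"twist":[0,0,13],"xyz":[-11,-5,-12],"grip":0},
  {"twist":[0,0,20],"xyz":[-11,-5,-12],"grip":0},
  {"twist":[0,0,27],"xyz":[-11,-5,-12],"grip":0},
  {"twist":[0,0,34],"xyz":[-11,-5,-12],"grip":0},
  {"twist":[0,0,41],"xyz":[-11,-5,-12],"grip":0},
  {"twist":[0,0,48],"xyz":[-11,-5,-12],"grip":0},
  {"twist":[0,0,54],"xyz":[-11,-5,-12],"grip":0},
  {"twist":[0,0,60],"xyz":[-11,-5,-12],"grip":0},
  {"twist":[0,0,66],"xyz":[-11,-5,-12],"grip":0},
  {"twist":[0,0,66],"xyz":[-11,-5,-12],"grip":0},
])

```text
time: 3.82
eef_pos: [0.4396, -0.1921, 0.044]
tcp_rot: [0.976, 0.218, -0.0, 0.0]
wrist_force: [0.2, 0.6, -0.8]
grip_width: 0.0157
grasp_force: 30.0
```

Run:
```python
from h import *
go(.537,-.151,.034,25)
im,c=snap('top','top1.png')
cv2.imwrite('pics/c1.png',cv2.resize(im[130:330,230:470,::-1],(720,600),interpolation=2))
```

```text
3.82 at [ 0.4396 -0.1921  0.044 ] yaw 25.18 xyz [105.7   4.2   9.9] twist [-0.    0.03  0.18] w 0.0157 F [ 0.2  0.6 -0.8]
```

View pics/c1.png

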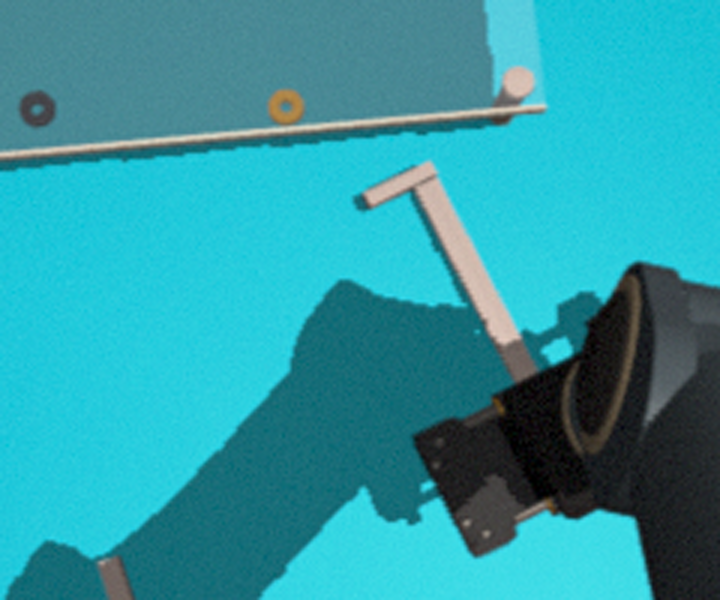

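The crop shows the hook bar from (365,200) to (433,165), just in front of the shelf and below-right of the brass ring at (286,106). I insert with the hook tip passing to the right of the ring.

Call:
jog_arm([
  {"twist":[0,0,0],"xyz":[12,4,10],"grip":0},
  {"twist":[0,0,0],"xyz":[30,4,10],"grip":0},
  {"twist":[0,0,0],"xyz":[50,4,10],"grip":0},
  {"twist":[0,0,0],"xyz":[70,4,10],"grip":0},
  {"twist":[0,0,0],"xyz":[90,4,10],"grip":0},
  {"twist":[0,0,0],"xyz":[105,4,10],"grip":0},
  {"twist":[0,0,0],"xyz":[105,4,10],"grip":0},
])

```text
time: 4.45
eef_pos: [0.5398, -0.1487, 0.0343]
tcp_rot: [0.975, 0.222, 0.002, -0.0]
wrist_force: [0.6, -0.2, -0.9]
grip_width: 0.0156
grasp_force: 30.0
```

Run:
```python
from h import *
go(.537,-.151,.034,25)
im,c=snap('top','top2.png')
cv2.imwrite('pics/c2.png',cv2.resize(im[130:290,230:430,::-1],(750,600),interpolation=2))
```

```text
4.45 at [ 0.5398 -0.1487  0.0343] yaw 25.62 xyz [-3.5  0.8  0.3] twist [ 0.03 -0.22  0.62] w 0.0156 F [ 0.6 -0.2 -0.9]
```

View pics/c2.png

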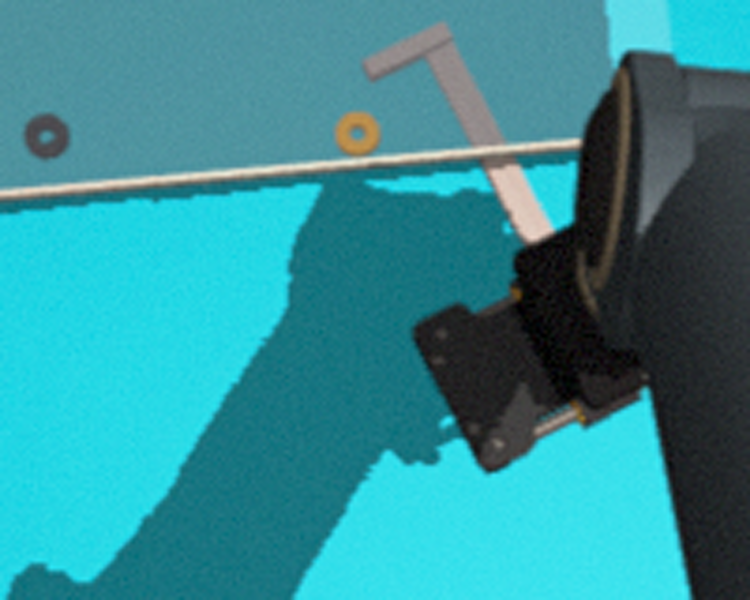

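The hook is now under the shelf behind the ring, with its tip at (372,70) and the ring at (357,133) in the crop. It is about 14 mm clear of the ring and 62 mm sideways from blade centreline to ring, so I slide left 36 mm and start pulling.

Call:
jog_arm([
  {"twist":[0,0,0],"xyz":[0,-10,1],"grip":0},
  {"twist":[0,0,0],"xyz":[0,-20,1],"grip":0},
  {"twist":[0,0,0],"xyz":[0,-30,1],"grip":0},
  {"twist":[0,0,0],"xyz":[0,-36,1],"grip":0},
  {"twist":[0,0,0],"xyz":[0,-36,1],"grip":0},
  {"twist":[0,0,0],"xyz":[-6,-36,1],"grip":0},
  {"twist":[0,0,0],"xyz":[-12,-36,1],"grip":0},
  {"twist":[0,0,0],"xyz":[-17,-36,1],"grip":0},
  {"twist":[0,0,0],"xyz":[-22,-36,1],"grip":0},
  {"twist":[0,0,0],"xyz":[-27,-36,1],"grip":0},
  {"twist":[0,0,0],"xyz":[-32,-36,1],"grip":0},
])

```text
time: 5.42
eef_pos: [0.4917, -0.1328, 0.0331]
tcp_rot: [0.976, 0.218, 0.0, 0.0]
wrist_force: [0.4, 0.3, -0.6]
grip_width: 0.0159
grasp_force: 30.0
```

Run:
```python
from h import *
go(.4395,-.157,.033,25)
im,c=snap('top','top3.png')
cv2.imwrite('pics/c3.png',cv2.resize(im[130:290,230:430,::-1],(750,600),interpolation=2))
```

```text
5.42 at [ 0.4917 -0.1328  0.0331] yaw 25.23 xyz [-57.5  -0.3   0.1] twist [ 0.01 -0.01  0.23] w 0.0159 F [ 0.4  0.3 -0.6]
```

View pics/c3.png

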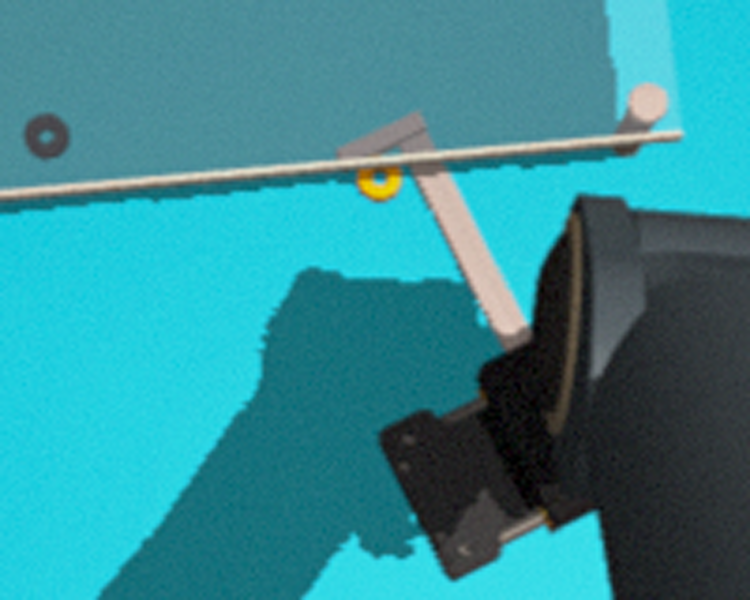

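The hook has the brass ring, at (380,183) in the crop, and it is moving out; the black ring at (46,136) has not moved. I keep pulling.

Call:
jog_arm([
  {"twist":[0,0,0],"xyz":[-6,0,0],"grip":0},
  {"twist":[0,0,0],"xyz":[-12,0,0],"grip":0},
  {"twist":[0,0,0],"xyz":[-18,0,0],"grip":0},
  {"twist":[0,0,0],"xyz":[-24,0,0],"grip":0},
  {"twist":[0,0,0],"xyz":[-30,0,0],"grip":0},
  {"twist":[0,0,0],"xyz":[-36,0,0],"grip":0},
  {"twist":[0,0,0],"xyz":[-42,0,0],"grip":0},
  {"twist":[0,0,0],"xyz":[-48,0,0],"grip":0},
  {"twist":[0,0,0],"xyz":[-53,0,0],"grip":0},
  {"twist":[0,0,0],"xyz":[-57,0,0],"grip":0},
  {"twist":[0,0,0],"xyz":[-60,0,0],"grip":0},
  {"twist":[0,0,0],"xyz":[-60,0,0],"grip":0},
])

```text
time: 6.47
eef_pos: [0.4371, -0.1581, 0.033]
tcp_rot: [0.976, 0.218, -0.0, -0.0]
wrist_force: [-0.3, 0.4, -1.3]
grip_width: 0.0157
grasp_force: 30.0
```

Run:
```python
from h import *
go(.4395,-.157,.032,25)
im,c=snap('top','top4.png')
cv2.imwrite('pics/c4.png',cv2.resize(im[130:290,230:430,::-1],(750,600),interpolation=2))
hsv=cv2.cvtColor(im,cv2.COLOR_RGB2HSV);k=cv2.inRange(hsv,(5,120,90),(30,255,255));k[:150]=0;k[260:]=0;k[:,:290]=0;k[:,370:]=0
for q in cv2.findContours(k,0,2)[0]:
  if cv2.contourArea(q)>20:
    p=ray(c,cv2.minAreaRect(q)[0],.004); print(p,'depth',(p[:2]-[.6054,.2304])@[.998,.0663])
```

```text
6.47 at [ 0.4371 -0.1581  0.033 ] yaw 25.24 xyz [2.6 0.  1. ] twist [-0.01  0.04  0.24] w 0.0157 F [-0.3  0.4 -1.3]
[ 0.57995226 -0.064061    0.004     ] depth -0.04491960700962478
```

View pics/c4.png

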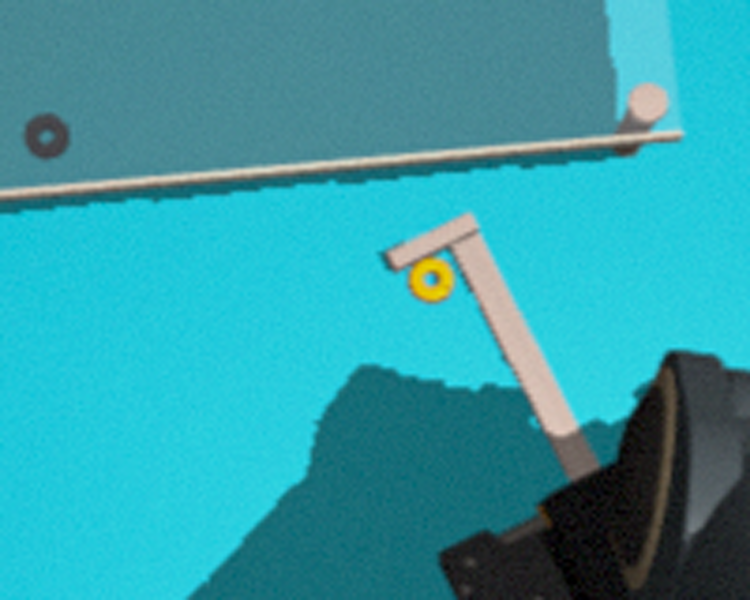

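The ring is fully out, at (431,279) in the crop, with its centre about 45 mm in front of the edge. The hook is also clear of the shelf by about 13 mm. I set the probe down and release.

Call:
jog_arm([
  {"twist":[0,0,0],"xyz":[0,0,1],"grip":0},
  {"twist":[0,0,0],"xyz":[0,0,1],"grip":0},
  {"twist":[0,0,0],"xyz":[0,0,1],"grip":0.4},
  {"twist":[0,0,0],"xyz":[0,0,1],"grip":0.6},
  {"twist":[0,0,0],"xyz":[0,0,1],"grip":0.7},
  {"twist":[0,0,0],"xyz":[0,0,1],"grip":0.7},
  {"twist":[0,0,0],"xyz":[0,0,1],"grip":0.7},
  {"twist":[0,0,0],"xyz":[0,0,-20],"grip":0.7},
  {"twist":[0,0,0],"xyz":[0,0,-50],"grip":0.7},
  {"twist":[0,0,0],"xyz":[0,0,-90],"grip":0.7},
  {"twist":[0,0,0],"xyz":[0,0,-120],"grip":0.7},
  {"twist":[0,0,0],"xyz":[0,0,-120],"grip":0.7},
])

```text
time: 7.52
eef_pos: [0.4417, -0.1588, 0.1588]
tcp_rot: [0.976, 0.219, 0.005, 0.003]
wrist_force: [0.2, -0.5, 0.0]
grip_width: 0.0603
grasp_force: 0.0
```

Run:
```python
from h import *
im,c=snap('side','side5.png')
s=env.read_state();print(s['time'],s['eef_pos'],s['grip_width'])
```

```text
7.5667 [ 0.44010798 -0.15842576  0.15630247] 0.06075875575884988
```

View pics/side5.png

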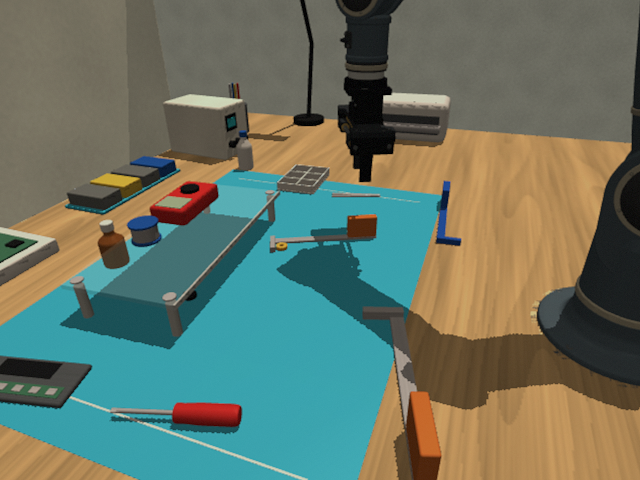

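The probe lies flat on the mat with its grip at (362,226) and hook at (273,243). The brass ring is beside the hook at (282,246), and the gripper is clear above.

```bash
python3 -c "
from h import *
print(env.finish_job())"
```

```text
the job is handed in; nothing more can be done
None
```

The brass ring is out on the open mat about 45 mm in front of the shelf, the black ring was not touched, the probe lies flat and released with its hook about 13 mm clear of the shelf, and the job was handed in at about 7.6 s.

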